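# Slide the drip tray under the draining riser

## Robot

A 6-joint arm with a two-finger parallel gripper is mounted at the origin on the work surface. World frame = base frame: x ahead of the robot, y to its left, z up, the work surface at z = 0. Lengths are in mm, angles in rad, forces in N, time in s.
With the tool pointing down it reaches from about 250 to 725 mm from the base axis. Payload 4 kg.
Tool frame: the origin (TCP) lies where the fingers leave the gripper's body, on its centre line; the fingertips stand 73 mm ahead of it and the grasp point (between the pads) lies 54 mm ahead of it; z points along the fingers, y is the direction in which the jaws open and shut (so a half turn about z gives the same grasp; the last joint's range is limited). The gripper opens to 85 mm and grips with 20 to 120 N. Pads are 22 mm wide; open, the fingers measure 114 mm over their backs; the gripper's body (76 mm by 85 mm) begins 54 mm behind the grasp point. The pads swing forward as they close: fully open they stand 13 mm farther back than shut.
Start: joints at [1.347, 0.241, 0.005, 1.335, 0, 1.571], TCP at [110.966, 487.531, 303.906] pointing down, gripper open.
Joint ranges: [-2.72, 2.72], [-1.05, 1.87], [-1.09, 1.28], [-1.99, 2.15], [-1.42, 1.44], [-3.14, 3.14]. Speed limits (rad/s): [2.79, 2.79, 3.14, 3.14, 3.14, 3.14].

## Interface

Orientations are given as a unit quaternion [x, y, z, w].
In Python, from workcell import state, snapshot, env gives the robot as it stands. The module is installed in compiled form; this text tells all that it offers.
- The arm moves only by the tool jog_arm, never from a script. Its argument "moves" is one flat list of numbers, 6 for each row, row after row: the shift along the tool's x, y, z in m, then the turn, a rotation vector about the tool's x, y, z in degrees. In form: [dx, dy, dz, wx, wy, wz, dx, dy, dz, wx, wy, wz, ...]. A call has 1 to 10 rows; each row shifts and turns the commanded pose from where the row before left it, along the tool's axes as they then stand; what a row does not reach is not made up. A row lasts 1/12 s, in which the tool goes at most 41.7 mm and 7.16 degrees, less where a joint would pass 70% of its speed; a pose out of reach is approached as far as the arm can. A call with a gripper value outside its range is refused whole. "gripper" is the opening, from -1 (shut) to 1 (fully open), set as the call begins (left out, the last holds). The fingers move at their own pace and stop on an object; "force" is the grip in N (left out, the last holds). Time passes only in rows, so rows that do not move let the fingers close. It gives the time, the measured TCP pose, the force and the opening at its end, in the units of the state.
- state(): the state, without advancing time (a new reading comes with each control period).
- snapshot(name): name is "scene" or "top"; returns a dict with "pixels" (420x560x3 uint8, red, green, blue), "fx", "fy", "cx", "cy" (pixels), "extrinsics" (4x4, takes a point from world to camera coordinates). Camera axes: x right, y up, looking along -z (the intrinsics and any distortion apply to the point x, -y, -z); pixel columns grow to the right and rows downward; lengths in mm; the calibration is good to about 2 mm. A picture is of the moment at which its call begins. There is no depth.
- env.close_job(): hands the job in, once; it reports no verdict.
The state is a dict: "time_s": time; "joint_pos": joint angles; "qd": joint speeds; "joint_torque": joint torques, N m; "position": TCP position; "ee_rot": TCP orientation; "force": force on the tool from outside, world axes, zero at the start; "moment": the same for the moment, N m; "grip_width": finger opening in mm.
Only numpy, scipy, OpenCV 4.12 (cv2) and the standard library are available. Lean on these libraries where they do the work, as an engineer would, in place of code of your own. Each camera call takes 0.05 s, during which the arm holds its last target.

## Task

With the fingertips, push the blue drip tray along the bench through the open end of the low cream draining riser that faces it, until the tray lies centred beneath the slats and sticks out equally at both ends. Keep the tray flat on the bench all the while: do not lift or tip it. Leave the two jars on the riser and everything else on the bench undisturbed.

Things in the scene. Friction and masses are not known exactly. Their poses are not given: they have to be found in the camera images.
- tray: Shallow blue plastic drip tray, 100 (its x) by 170 (its y, the long way) by 22 mm high, 0.3 to 0.65 kg, loose on the bench; a rim 10 mm wide stands 6 mm above its floor. Origin at the centre of its underside. It starts on the left or right half of the bench (the riser is on the other), its y within 0.3 rad of world y.
- riser: Low cream steel bridge fixed to the bench, origin at bench level under its centre. Slatted deck 132 (its x) by 120 mm (its y), underside 28, top 34 mm up, on two side walls 8 mm thick. The passage between them runs along its y (within 0.12 rad of world y), 116 mm wide, open at both ends, no stop. The tray goes in long way first; centred, it sticks out 25 mm at each end.
- jar_near: White jar with a blue cap, 46 mm across, 85 mm high, standing loose on the riser's deck at its middle, 34 mm from the centre towards the riser's -x (robot side). Origin at the centre of its base.
- jar_far: White jar with a black cap, 46 mm across, 85 mm high, standing loose on the riser's deck at its middle, 34 mm from the centre towards the riser's +x (far side). Origin at the centre of its base.
- black_bottle: Black bottle, 54 mm across, 110 mm high, loose at the back of the bench. Bystander. Origin at the centre of its base.
- white_jar: White jar with a blue cap, 68 mm across, 130 mm high, loose at the left. Bystander. Origin at the centre of its base.
- green_jar: Black jar with a green label, 64 mm across, 90 mm high, loose at the right. Bystander. Origin at the centre of its base.
- vial: Small amber vial with a black cap, 32 mm across, 52 mm high, loose beyond the middle of the bench. Bystander. Origin at the centre of its base.
- spoon: Steel lab spoon, 180 mm long, lying loose at the near right. Bystander. Origin at the middle of its length, at its underside.
There are look-alikes about, which are no part of the job. Several things look just like the riser: the one meant starts farthest to the robot's left.

How it is judged (in metres and radians):
On the way:
1. the tray's leading end is in the passage, flat, and its other end is still outside (x of tray in the frame of riser between -0.02 and 0.02 m and (y of tray in the frame of riser between 0.03 and 0.135 m or y of tray in the frame of riser between -0.135 and -0.03 m) and angle between tray's own z axis and vertical below 0.06 rad), for 0.1 s.
At the end, for the whole second after the job is handed in: The tray lies flat and at rest on the bench in the riser's passage, long side along it, its centre within 10 mm of the riser's centre along the passage; both jars stand upright on the deck, and no jar, bottle, vial or tool has shifted 15 mm or more (x of tray in the frame of riser between -0.012 and 0.012 m and y of tray in the frame of riser between -0.01 and 0.01 m and angle between the y axis of tray and the y axis of riser, either way round below 0.15 rad and angle between tray's own z axis and vertical below 0.03 rad and height (world z) of tray below 0.004 m and linear speed of tray below 0.01 m/s and angle between each of jar_near, jar_far's own z axis and vertical below 0.1 rad and distance of each of jar_near, jar_far, black_bottle, white_jar, green_jar, vial, spoon from where it was at the start of the episode below 0.015 m); the robot touches nothing.
It fails at once if the tray is lifted off the bench (more than 8 mm) (height (world z) of tray above 0.008 m).
It fails at once if the tray is shoved with the arm or the gripper body instead of the fingers (contact force between the arm and tray above 3 N).
It fails at once if the tray is tipped (more than about 6 degrees) (angle between tray's own z axis and vertical above 0.1 rad).
It fails at once if a jar on the riser or a bystander is shifted 15 mm or more (distance of any of jar_near, jar_far, black_bottle, white_jar, green_jar, vial, spoon from where it was at the start of the episode above 0.015 m).
It fails at once if a standing jar, bottle or vial is tipped over (angle between any of jar_near, jar_far, black_bottle, white_jar, green_jar, vial's own z axis and vertical above 0.5 rad).
It also fails if it takes over 72 s, if anything falls off the work surface, if the arm or the gripper's body presses on something with over 40 N, if the wrist force passes 120 N, or if a joint passes its speed limit or range.

## Working session

There is one attempt and no reset: what is moved stays moved. The work goes in short steps, Python scripts to look and compute and a tool call to move; the robot and the scene stay as the last step left them, time stands still between calls to the robot, and variables do not carry over. Pictures are saved under pics/ and viewed, and the job is handed in when it is done.

Besides the shell and the picture viewer there is one more tool, called after ">>>" as a command line: name --argument value ..., lists and objects as JSON in quotes. jog_arm: Moves the arm, as the interface text tells. Its arguments: {"type":"object","properties":{"moves":{"type":"array","items":{"type":"number"}},"gripper":{"type":"number"},"force":{"type":"number"}},"required":["moves"]}

```bash
mkdir -p pics; python3 - <<'E'
from workcell import state, snapshot
import cv2,numpy as np
for n in("scene","top"):
    s=snapshot(n); cv2.imwrite(f"pics/{n}0.png",s["pixels"][:,:,::-1])
    np.savez(f"{n}0.npz",**s)
    print(n,s["fx"],s["fy"],s["cx"],s["cy"],np.round(s["extrinsics"],4).tolist(),[k for k in s])
print(state())
E
```

```text
scene 408.0924176326973 408.0924176326973 275.6987170255086 215.6914422924687 [[-0.3804, 0.9248, 0.0017, 202.5286], [-0.5647, -0.2337, 0.7915, 224.859], [0.7324, 0.3001, 0.6112, -1429.5477], [0.0, 0.0, 0.0, 1.0]] ['pixels', 'fx', 'fy', 'cx', 'cy', 'extrinsics']
top 512.7364316455878 512.7364316455878 285.819912075629 211.899036084959 [[-0.0896, -0.996, -0.0048, 36.1753], [0.9738, -0.0887, 0.2096, -525.3008], [-0.2092, 0.0141, 0.9778, -1373.8066], [0.0, 0.0, 0.0, 1.0]] ['pixels', 'fx', 'fy', 'cx', 'cy', 'extrinsics']
{'time_s': 0.1, 'joint_pos': array([ 1.34699727e+00,  2.41339793e-01,  3.84061141e-03,  1.33523947e+00,
       -1.53972184e-05,  1.57082465e+00]), 'qd': array([-0.00127853, -0.00219573,  0.00240772, -0.00018957, -0.00020541,
       -0.00023334]), 'joint_torque': array([-7.27857446e-05, -3.73138046e+01,  2.53009450e+01,  1.08922910e-02,
        1.13000544e-05, -1.29891927e-06]), 'position': array([110.8714236 , 487.09138899, 303.09380021]), 'ee_rot': array([ 1.11680163e-01,  9.93743729e-01, -9.65951173e-04, -1.00781999e-04]), 'force': array([ 0.26980891, -0.08990377,  0.01178435]), 'moment': array([ 0.01596376,  0.02244689, -0.0207461 ]), 'grip_width': 85.24225558745631}
```

View pics/scene0.png

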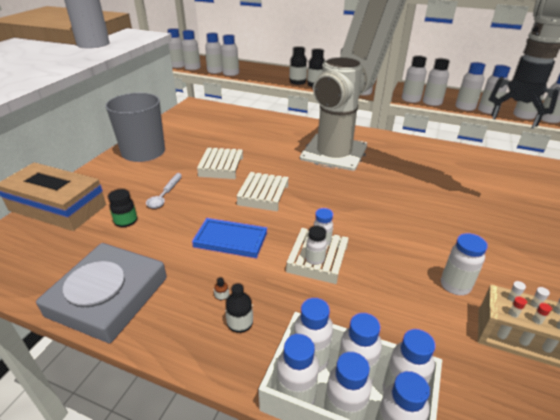

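View pics/top0.png

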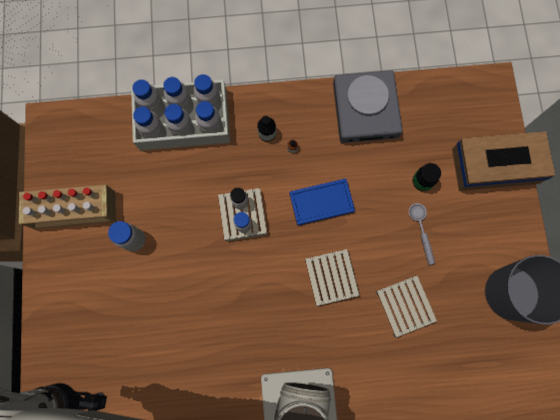

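The top view shows the riser with its jars at about (243,215), the tray to its right at (322,202), and decoy risers at (332,277) and (407,306). I measure both next.

```bash
cat > h.py <<'E'
import numpy as np,cv2
def ray(s,uv,z):
    uv=np.atleast_2d(uv).astype(float)
    E=np.array(s["extrinsics"]);R=E[:3,:3];t=E[:3,3]
    d=np.c_[(uv[:,0]-s["cx"])/s["fx"],-(uv[:,1]-s["cy"])/s["fy"],-np.ones(len(uv))]
    C=-R.T@t; D=d@R
    k=(z-C[2])/D[:,2]
    return C+D*k[:,None]
def proj(s,P):
    E=np.array(s["extrinsics"]);p=np.atleast_2d(P)@E[:3,:3].T+E[:3,3]
    return np.c_[s["cx"]+s["fx"]*p[:,0]/-p[:,2], s["cy"]-s["fy"]*p[:,1]/-p[:,2]]
def blue(s,lo=300,c=None):
    px=np.ascontiguousarray(s["pixels"]);hsv=cv2.cvtColor(px,cv2.COLOR_RGB2HSV)
    m=cv2.inRange(hsv,(105,130,60),(130,255,255))
    cs,_=cv2.findContours(m,cv2.RETR_EXTERNAL,cv2.CHAIN_APPROX_NONE)
    return m,max(cs,key=cv2.contourArea)
def rect(P):
    (c,wh,a)=cv2.minAreaRect(P[:,:2].astype(np.float32)); 
    b=cv2.boxPoints((c,wh,a)); e=[b[1]-b[0],b[2]-b[1]]; L=max(e,key=np.linalg.norm)
    if L[1]<0:L=-L
    return np.round(c,1),np.round(sorted(wh),1),round(float(np.arctan2(-L[0],L[1])),3) # yaw of y axis
E
python3 - <<'E'
from h import *
for n in("scene","top"):
    s=np.load(n+"0.npz"); s={k:s[k] for k in s}
    m,c=blue(s); print(n,"tray",cv2.contourArea(c),rect(ray(s,c[:,0],22)))
    px=s["pixels"]; hsv=cv2.cvtColor(px,cv2.COLOR_RGB2HSV)
    x,y,w,h=(205,175,75,75) if n=="top" else (275,195,90,95)
    print(n); big=cv2.resize(px[y:y+h,x:x+w],None,fx=8,fy=8,interpolation=cv2.INTER_CUBIC)
    cv2.imwrite(f"pics/{n}crop.png",big[:590,:,::-1])
E
```

```text
scene tray 1827.5 (array([ 568.2, -111.5]), array([111.8, 169.5]), 0.146)
scene
top tray 1898.0 (array([ 555.5, -117.3]), array([ 99.4, 168.4]), 0.147)
top
```

View pics/topcrop.png

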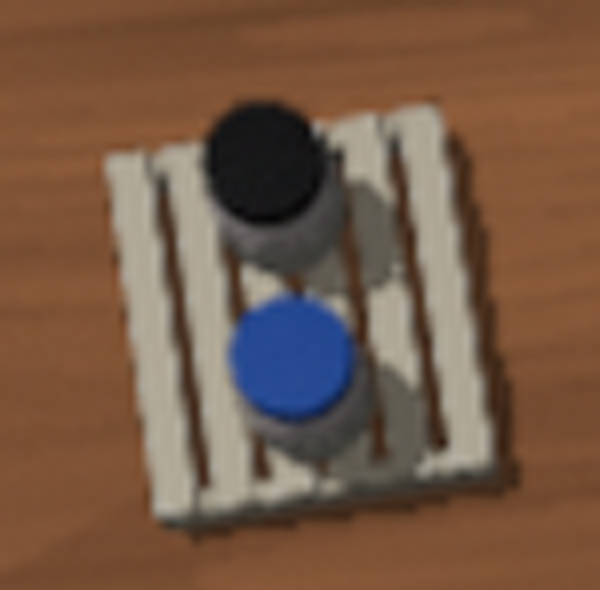

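View pics/scenecrop.png

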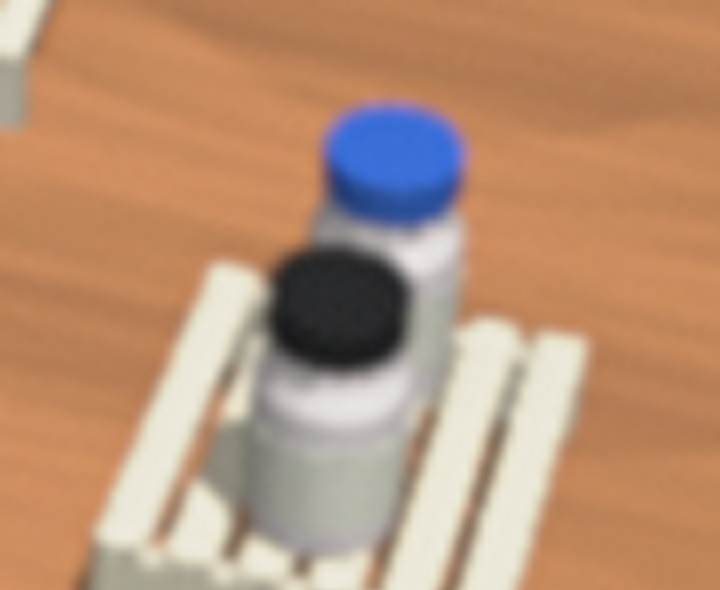

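```bash
python3 - <<'E'
from h import *
s=np.load("top0.npz"); s={k:s[k] for k in s}
f=lambda a:(np.array(a,float)+.5)/8-.5+[205,175]
P=ray(s,f([(107,155),(437,103),(493,460),(157,515)]),34)
print(np.round(P,1).tolist(),[round(float(np.linalg.norm(P[i]-P[(i+1)%4])),1) for i in range(4)],P.mean(0),rect(P))
J=ray(s,f([(292,357),(265,163)]),119);print(J,J.mean(0),J[1]-J[0])
s2=np.load("scene0.npz"); s2={k:s2[k] for k in s2}
g=lambda a:(np.array(a,float)+.5)/8-.5+[275,195]
print("scene corners",ray(s2,g([(97,540),(215,262),(590,338)]),34), "caps",ray(s2,g([(395,150),(340,298)]),119))
# tray from scene: approximate top polygon
m,c=blue(s2); print(cv2.approxPolyDP(c,4,True)[:,0].tolist())
print(ray(s2,cv2.approxPolyDP(c,4,True)[:,0],22))
m,c=blue(s); a=cv2.approxPolyDP(c,4,True)[:,0]; print(a.tolist(),ray(s,a,22))
# other objects approx on ground
for n,uv,z in [("decoy1",(332,277),34),("vial",(293,147),52),("bottle",(267,128),110),("green",(429,175),90),("whitejar",(122,233),130),("balance",(367,105),40)]:
    print(n,np.round(ray(s,uv,z)))
E
```

```text
[[600.9, 176.7, 34.0], [609.3, 57.8, 34.0], [478.4, 48.5, 34.0], [469.6, 167.3, 34.0]] [119.1, 131.2, 119.1, 131.6] [539.53615586 112.55145852  34.        ] (array([539.5, 112.5]), array([119.1, 131.6]), -1.499)
[[503.95686177 109.70224292 119.        ]
 [570.94040981 113.98549266 119.        ]] [537.44863579 111.84386779 119.        ] [66.98354804  4.28324973  0.        ]
scene corners [[610.92533568  59.68900901  34.        ]
 [478.23309517  48.8331032   34.        ]
 [468.84977074 169.00559738  34.        ]] caps [[508.92747374 111.61116588 119.        ]
 [579.14054401 117.34924813 119.        ]]
[[193, 241], [194, 246], [256, 256], [265, 228], [207, 219]]
[[ 618.70726288 -187.92019733   22.        ]
 [ 633.86519053 -175.79399557   22.        ]
 [ 608.06427421  -19.9145316    22.        ]
 [ 503.07390197  -42.17414591   22.        ]
 [ 527.58427904 -200.41622346   22.        ]]
[[345, 179], [290, 192], [297, 223], [353, 211]] [[ 615.08764821 -191.0838996    22.        ]
 [ 590.91623791  -29.05413641   22.        ]
 [ 498.62999472  -40.56562286   22.        ]
 [ 518.87181462 -203.04109774   22.        ]]
decoy1 [[ 337. -122.   34.]]
vial [[715. -49.  52.]]
bottle [[757.  20. 110.]]
green [[ 587. -414.   90.]]
whitejar [[493. 422. 130.]]
balance [[ 829. -279.   40.]]
```

```bash
python3 - <<'E'
from h import *
s=np.load("top0.npz"); px=s["pixels"]
cv2.imwrite("pics/traycrop.png",cv2.resize(px[165:240,280:365],None,fx=7,fy=7,interpolation=cv2.INTER_CUBIC)[:,:,::-1])
E
```

```text
(no output)
```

View pics/traycrop.png

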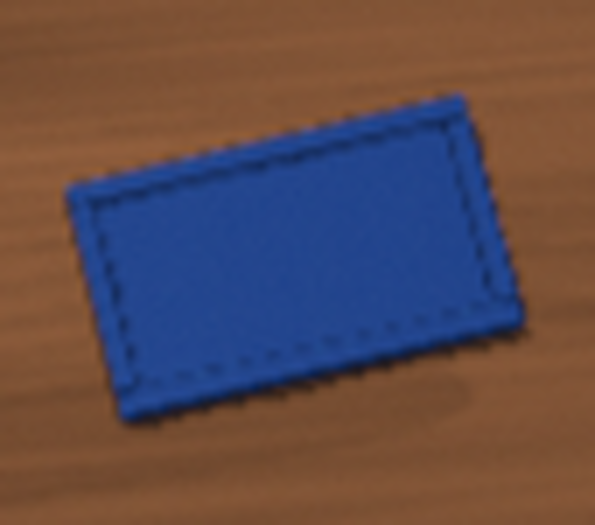

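Riser measured: deck 119×131 mm (given 120×132), centre about (539.5, 112.5), yaw about 0.072. The two caps, whose midpoint should be the centre, agree within about 2 mm. The tray is 99×168 mm (given 100×170), centre about (555.5, −117.3), yaw 0.147. First I turn the wrist so the tool's +x is the push direction, with the fingers partly open.

>>> jog_arm --moves '[0, 0, 0, 0, 0, 6.875, 0, 0, 0, 0, 0, 6.875, 0, 0, 0, 0, 0, 6.875, 0, 0, 0, 0, 0, 6.875, 0, 0, 0, 0, 0, 6.875, 0, 0, 0, 0, 0, 6.875, 0, 0, 0, 0, 0, 6.875, 0, 0, 0, 0, 0, 6.875, 0, 0, 0, 0, 0, 6.875, 0, 0, 0, 0, 0, 6.875]' --gripper 0.3

```text
time_s: 0.93
position: [110.9, 487.2, 303.3]
ee_rot: [0.655, 0.755, -0.001, 0.0]
force: [-0.5, 0.7, 0.1]
grip_width: 55.7
```

>>> jog_arm --moves '[-0.033, 0.0146, 0, 0, 0, 0, -0.033, 0.0146, 0, 0, 0, 0, -0.033, 0.0146, 0, 0, 0, 0, -0.033, 0.0146, 0, 0, 0, 0, -0.033, 0.0146, 0, 0, 0, 0, -0.033, 0.0146, 0, 0, 0, 0, -0.033, 0.0146, 0, 0, 0, 0, -0.033, 0.0146, 0, 0, 0, 0, -0.033, 0.0146, 0, 0, 0, 0, -0.033, 0.0146, 0, 0, 0, 0]'

```text
time_s: 1.77
position: [304.0, 180.8, 303.8]
ee_rot: [0.653, 0.757, -0.0, -0.0]
force: [1.2, 0.4, 1.5]
grip_width: 55.9
```

>>> jog_arm --moves '[-0.033, 0.0146, 0, 0, 0, 0, -0.033, 0.0146, 0, 0, 0, 0, -0.033, 0.0146, 0, 0, 0, 0, -0.033, 0.0146, 0, 0, 0, 0, -0.033, 0.0146, 0, 0, 0, 0, -0.033, 0.0146, 0, 0, 0, 0, -0.033, 0.0146, 0, 0, 0, 0, -0.033, 0.0146, 0, 0, 0, 0, -0.033, 0.0146, 0, 0, 0, 0, -0.033, 0.0146, 0, 0, 0, 0]'

```text
time_s: 2.6
position: [496.9, -124.3, 303.4]
ee_rot: [0.653, 0.757, -0.0, -0.0]
force: [1.1, 0.4, 0.6]
grip_width: 55.7
```

>>> jog_arm --moves '[-0.033, 0.0146, 0, 0, 0, 0, -0.033, 0.0146, 0, 0, 0, 0, -0.033, 0.0146, 0, 0, 0, 0, -0.025, 0, 0, 0, 0, 0, 0, 0, 0, 0, 0, 0, 0, 0, 0, 0, 0, 0]'

```text
time_s: 3.1
position: [557.7, -240.1, 302.4]
ee_rot: [0.654, 0.756, -0.0, -0.001]
force: [0.4, -0.0, -0.4]
grip_width: 55.3
```

```bash
cat >> h.py <<'E'
def tool():
    from workcell import state
    from scipy.spatial.transform import Rotation as Ro
    s=state();R=Ro.from_quat(s["ee_rot"]).as_matrix();p=s["position"]
    print("t",round(s["time_s"],2),"p",np.round(p,1),"yaw_y",round(float(np.arctan2(R[1,1],R[0,1])),4),"z",np.round(R[:,2],4),"F",np.round(s["force"],1),"w",round(s["grip_width"],1),"q",np.round(s["joint_pos"],2))
    return p,R
E
python3 - <<'E'
from h import *
p,R=tool()
e=np.array([-.1465,.9892]);t=np.array([555.5,-117.3])-121*e
print("target",t,"tool delta",R.T@(np.r_[t,200]-p))
E
```

```text
t 3.1 p [ 557.7 -240.1  302.4] yaw_y 0.1446 z [-0.0022  0.0012 -1.    ] F [ 0.4 -0.  -0.4] w 55.3 q [-0.41  0.46  0.32  1.43  0.    1.02]
target [ 573.2265 -236.9932] tool delta [  0.64753403  15.96730233 102.36565856]
```

>>> jog_arm --moves '[0, 0.016, 0.02, 0, 0, 0, 0, 0, 0.035, 0, 0, 0, 0, 0, 0.035, 0, 0, 0, 0, 0, 0.035, 0, 0, 0, 0, 0, 0.035, 0, 0, 0, 0, 0, 0.03, 0, 0, 0, 0, 0, 0.02, 0, 0, 0, 0, 0, 0.01, 0, 0, 0, 0, 0, 0, 0, 0, 0]'

```text
time_s: 3.85
position: [571.9, -234.5, 81.2]
ee_rot: [0.653, 0.758, -0.001, -0.003]
force: [0.1, 0.5, -0.3]
grip_width: 55.7
```

```bash
python3 - <<'E'
from h import *
from workcell import snapshot
tool()
s=snapshot("scene");cv2.imwrite("pics/sc1.png",cv2.resize(s["pixels"][160:300,130:350],None,fx=3.5,fy=3.5,interpolation=cv2.INTER_CUBIC)[:,:,::-1])
s=snapshot("top");cv2.imwrite("pics/tp1.png",cv2.resize(s["pixels"][140:280,220:420],None,fx=4,fy=4,interpolation=cv2.INTER_CUBIC)[:,:,::-1])
E
```

```text
t 3.85 p [ 571.9 -234.5   81.2] yaw_y 0.1484 z [-0.0056  0.0025 -1.    ] F [ 0.1  0.5 -0.3] w 55.7 q [-0.39  0.65  0.03  0.96  0.    1.03]
```

View pics/sc1.png

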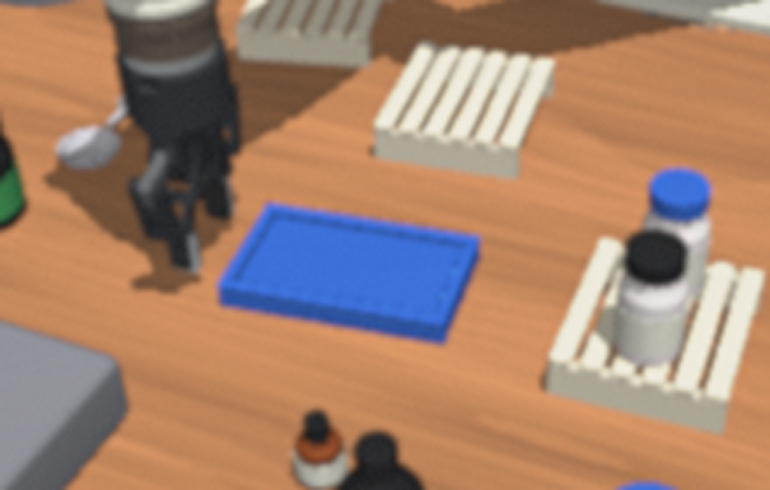

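View pics/tp1.png

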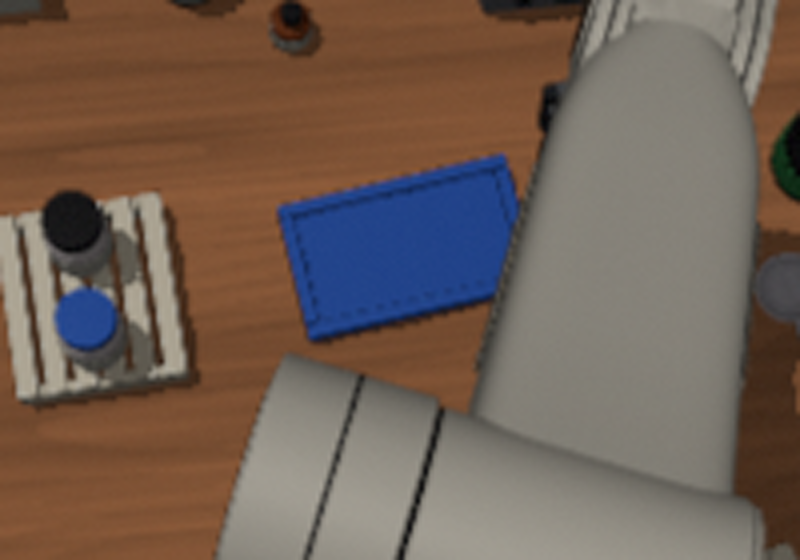

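```bash
python3 - <<'E'
from h import *
s=np.load("scene0.npz")
for z in (0,5,10,15,20):
    P=[[571.9+.989*d+.1465*0,-234.5+.147*d,z] for d in (28,42)]
    print(z,((proj(s,P)-[130,160])*3.5).round().tolist())
E
```

```text
0 [[188.0, 276.0], [180.0, 288.0]]
5 [[187.0, 271.0], [179.0, 283.0]]
10 [[186.0, 265.0], [179.0, 278.0]]
15 [[186.0, 260.0], [178.0, 272.0]]
20 [[185.0, 255.0], [177.0, 267.0]]
```

The fingertips sit clear behind the tray's far end, about 10 mm above the bench, with roughly 22 mm left to contact. I lower them slightly, make contact, and push while turning slowly onto the riser's axis.

>>> jog_arm --moves '[0.005, 0.001, 0.002, 0, 0, 0, 0.005, 0, 0, 0, 0, 0, 0.005, 0, 0, 0, 0, 0, 0.003, 0, 0, 0, 0, 0, 0.002, 0, 0, 0, 0, 0, 0.002, 0, 0, 0, 0, 0, 0.002, 0, 0, 0, 0, 0, 0.002, 0, 0, 0, 0, 0]'

```text
time_s: 4.62
position: [571.3, -211.2, 82.2]
ee_rot: [0.653, 0.757, -0.001, 0.001]
force: [-0.3, -3.8, -1.1]
grip_width: 55.5
```

```bash
python3 - <<'E'
from h import *
tool()
E
```

```text
t 4.62 p [ 571.3 -211.2   82.2] yaw_y 0.1466 z [ 7.0e-04 -2.1e-03 -1.0e+00] F [-0.3 -3.8 -1.1] w 55.5 q [-0.35  0.63 -0.01  0.93 -0.    1.07]
```

>>> jog_arm --moves '[0.005, -0.0002, 0, 0, 0, 0.3, 0.005, -0.0002, 0, 0, 0, 0.3, 0.005, -0.0002, 0, 0, 0, 0.3, 0.005, -0.0002, 0, 0, 0, 0.3, 0.005, -0.0003, 0, 0, 0, 0.3, 0.005, -0.0003, 0, 0, 0, 0.3, 0.005, -0.0003, 0, 0, 0, 0.3, 0.005, -0.0004, 0, 0, 0, 0.3, 0.005, -0.0004, 0, 0, 0, 0.3, 0.005, -0.0004, 0, 0, 0, 0.3]'

```text
time_s: 5.45
position: [562.1, -161.0, 82.1]
ee_rot: [0.673, 0.74, -0.0, 0.0]
force: [-0.1, -4.9, 2.1]
grip_width: 55.6
```

```bash
cat >> h.py <<'E'
def look(name):
    from workcell import snapshot
    for n in ("top","scene"):
        s=snapshot(n)
        a=s["pixels"][140:280,200:400] if n=="top" else s["pixels"][160:300,150:350]
        cv2.imwrite(f"pics/{name}_{n}.png",cv2.resize(a,None,fx=4,fy=4,interpolation=cv2.INTER_CUBIC)[:,:,::-1])
        np.savez(f"{name}_{n}.npz",**s)
E
python3 - <<'E'
from h import *
tool();look("a")
E
```

```text
t 5.45 p [ 562.1 -161.    82.1] yaw_y 0.0941 z [ 4.e-04 -5.e-04 -1.e+00] F [-0.1 -4.9  2.1] w 55.6 q [-0.28  0.59 -0.08  0.9  -0.    1.2 ]
```

View pics/a_top.png

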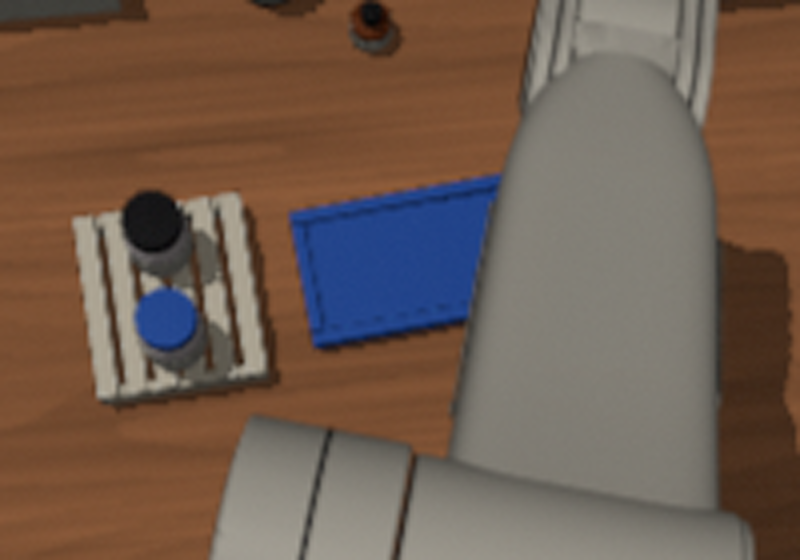

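View pics/a_scene.png

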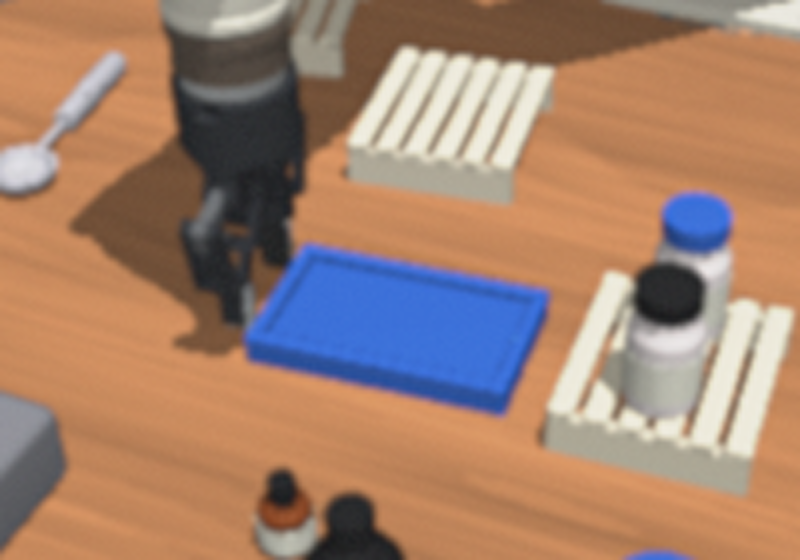

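```bash
cat >> h.py <<'E'
RC=np.array([539.5,112.5]);RY=.0717
def inr(P):
    P=np.atleast_2d(P)[:,:2]-RC; c,s_=np.cos(RY),np.sin(RY)
    return np.c_[P@[c,s_],P@[-s_,c]]
E
python3 - <<'E'
from h import *
s=dict(np.load("a_scene.npz"));f=lambda a:(np.array(a,float)+.5)/4-.5
P=ray(s,f([(549,293),(500,396),(248,343),(310,246)])+[150,160],22)
print(np.round(P[:,:2],1).tolist(),P.mean(0)[:2],[np.round(np.linalg.norm(P[i]-P[i-1]),1) for i in range(4)],"\nriserframe",inr(P).round(1).tolist(),inr(P.mean(0)))
print("scene riser", inr(ray(dict(np.load("scene0.npz")),[(287+.0,0)],34)))
s=dict(np.load("a_top.npz"));P=ray(s,f([(291,213),(316,345)])+[200,140],22);print("top lead",inr(P).round(1).tolist())
m,c=blue(s);c=c[:,0];w=ray(s,c,22);r=inr(w)
# long edges: per-column min/max x in riser frame
for lo in range(-130,-60,10):
    k=(r[:,1]>lo)&(r[:,1]<lo+10)
    if k.any():print(lo,r[k,0].min().round(1),r[k,0].max().round(1))
print("tool",inr([[562.1,-161.0]]))
E
```

```text
[[499.7, 17.4], [599.4, 24.7], [615.3, -136.9], [515.2, -146.5]] [557.37606021 -60.29618105] [np.float64(164.7), np.float64(100.0), np.float64(162.4), np.float64(100.6)] 
riserframe [[-46.5, -92.0], [53.5, -91.8], [57.7, -254.1], [-42.8, -256.6]] [[   5.45125705 -173.63282383]]
scene riser [[-2937.97844215  -975.52236472]]
top lead [[46.8, -94.4], [-51.5, -96.9]]
-130 -51.4 47.3
-120 -51.9 46.7
-110 -52.5 45.2
-100 -52.0 46.1
tool [[   2.94878061 -274.41631638]]
```

```bash
python3 - <<'E'
from h import *
for n,(x,y,w,h) in {"top":(245,180,90,60),"scene":(205,210,100,65)}.items():
    s=np.load(f"a_{n}.npz"); cv2.imwrite(f"pics/az_{n}.png",cv2.resize(s["pixels"][y:y+h,x:x+w],None,fx=8,fy=8,interpolation=cv2.INTER_CUBIC)[:,:,::-1])
E
```

```text
(no output)
```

View pics/az_top.png

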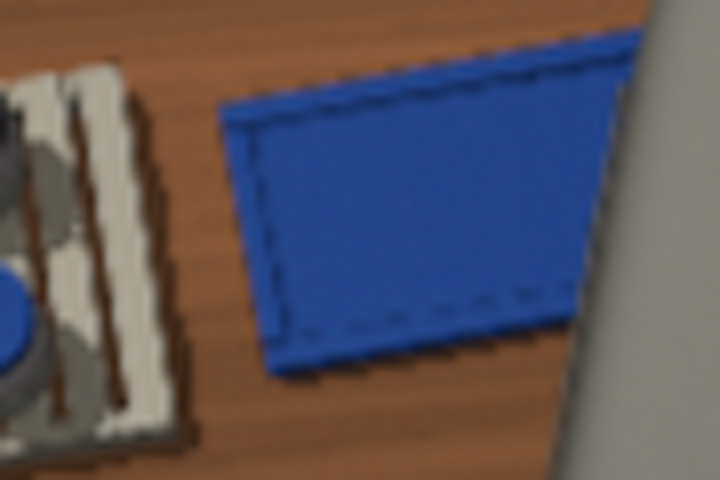

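View pics/az_scene.png

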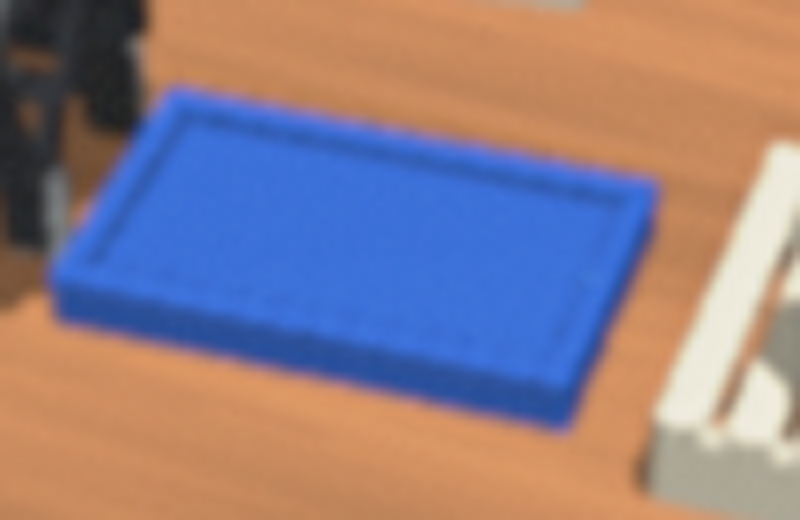

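```bash
python3 - <<'E'
from h import *
f=lambda a:(np.array(a,float)+.5)/8-.5
s=dict(np.load("a_scene.npz"))
P=ray(s,f([(660,182),(572,385),(50,268),(172,88)])+[205,210],22)
print("scene",inr(P).round(1).tolist(),inr(P.mean(0)).round(1),[np.round(np.linalg.norm(P[i]-P[i-1]),1) for i in range(4)])
print("deck scene",inr(ray(s,f([(775,143),(655,418)])+[205,210],34)).round(1).tolist())
s=dict(np.load("a_top.npz"))
print("top",inr(ray(s,f([(219,104),(265,363),(640,32)])+[245,180],22)).round(1).tolist())
print("deck top",inr(ray(s,f([(117,65),(172,428)])+[245,180],34)).round(1).tolist())
# front-bottom edges scene
print("bottom scene far side",inr(ray(s:=dict(np.load('a_scene.npz')),f([(568,430),(58,320)])+[205,210],0)).round(1).tolist())
E
```

```text
scene [[-48.8, -92.2], [49.3, -89.6], [50.5, -259.8], [-44.2, -260.2]] [[   1.7 -175.4]] [np.float64(168.1), np.float64(98.2), np.float64(170.2), np.float64(94.7)]
deck scene [[-65.2, -59.0], [66.9, -58.6]]
top [[47.9, -93.3], [-48.4, -94.7], [49.8, -247.5]]
deck top [[65.0, -59.4], [-68.3, -58.7]]
bottom scene far side [[46.4, -91.8], [50.2, -259.5]]
```

>>> jog_arm --moves '[0.005, -0.0004, 0, 0, 0, 0.26, 0.005, -0.0004, 0, 0, 0, 0.26, 0.005, -0.0005, 0, 0, 0, 0.26, 0.005, -0.0005, 0, 0, 0, 0.26, 0.005, -0.0005, 0, 0, 0, 0.26, 0.005, 0, 0, 0, 0, 0, 0.003, 0, 0, 0, 0, 0]'

```text
time_s: 6.13
position: [556.8, -127.9, 81.9]
ee_rot: [0.681, 0.732, -0.0, -0.0]
force: [-0.3, -4.7, 2.3]
grip_width: 55.9
```

```bash
python3 - <<'E'
from h import *
p,R=tool();print(inr(p));look("b")
for n,(x,y,w,h) in {"top":(245,180,90,60),"scene":(215,215,100,65)}.items():
    s=np.load(f"b_{n}.npz"); cv2.imwrite(f"pics/bz_{n}.png",cv2.resize(s["pixels"][y:y+h,x:x+w],None,fx=8,fy=8,interpolation=cv2.INTER_CUBIC)[:,:,::-1])
E
```

```text
t 6.13 p [ 556.8 -127.9   81.9] yaw_y 0.0725 z [-2.e-04  1.e-04 -1.e+00] F [-0.3 -4.7  2.3] w 55.9 q [-0.23  0.57 -0.12  0.88  0.    1.27]
[[ 6.71276756e-02 -2.41020756e+02]]
```

View pics/bz_top.png

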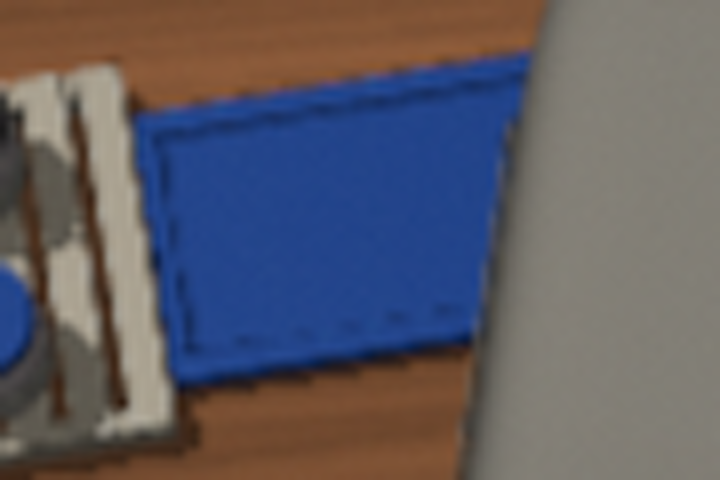

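View pics/bz_scene.png

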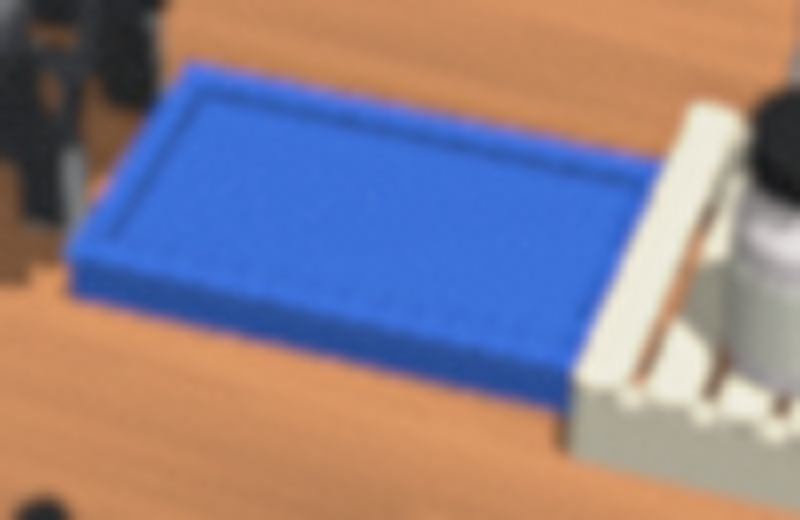

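The tray's leading edge is at the mouth and centred between the side walls: about 50 px of margin at the far end and 53 px at the near end in the 8× crop. It's parallel to the passage, so I push straight in.

>>> jog_arm --moves '[0.005, 0, 0, 0, 0, 0, 0.005, 0, 0, 0, 0, 0, 0.005, 0, 0, 0, 0, 0, 0.005, 0, 0, 0, 0, 0, 0.005, 0, 0, 0, 0, 0, 0.005, 0, 0, 0, 0, 0, 0.005, 0, 0, 0, 0, 0, 0.005, 0, 0, 0, 0, 0]'

```text
time_s: 6.9
position: [553.9, -88.1, 81.8]
ee_rot: [0.681, 0.732, -0.0, -0.0]
force: [0.2, -4.4, 0.5]
grip_width: 55.3
```

```bash
python3 - <<'E'
from h import *
p,R=tool();print(inr(p));look("c")
E
```

```text
t 6.9 p [553.9 -88.1  81.8] yaw_y 0.0722 z [-3.e-04  2.e-04 -1.e+00] F [ 0.2 -4.4  0.5] w 55.3 q [-0.16  0.55 -0.15  0.87  0.    1.34]
[[ 3.90059633e-02 -2.01114490e+02]]
```

View pics/c_scene.png

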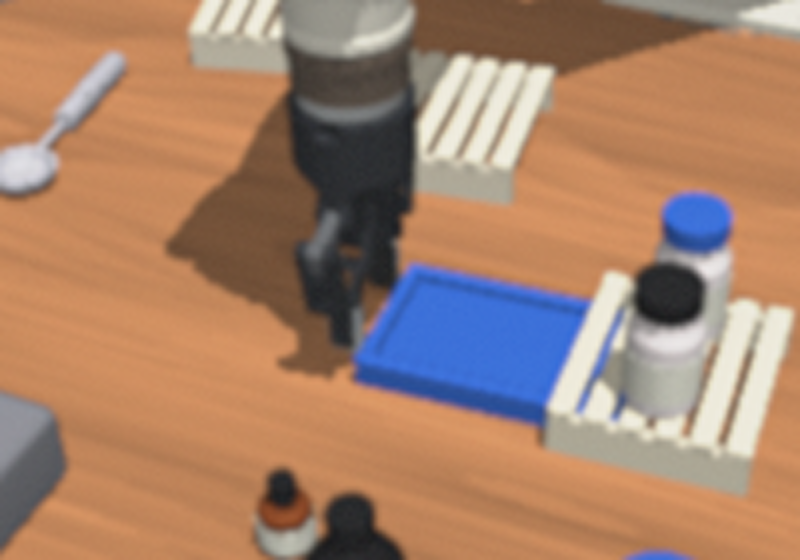

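>>> jog_arm --moves '[0.005, 0, 0, 0, 0, 0, 0.005, 0, 0, 0, 0, 0, 0.005, 0, 0, 0, 0, 0, 0.005, 0, 0, 0, 0, 0, 0.005, 0, 0, 0, 0, 0, 0.005, 0, 0, 0, 0, 0, 0.005, 0, 0, 0, 0, 0, 0.005, 0, 0, 0, 0, 0, 0.005, 0, 0, 0, 0, 0, 0.005, 0, 0, 0, 0, 0]'

```text
time_s: 7.83
position: [550.3, -38.2, 81.7]
ee_rot: [0.681, 0.732, -0.0, -0.0]
force: [-0.9, -2.3, -0.7]
grip_width: 55.7
```

>>> jog_arm --moves '[0.005, 0, 0, 0, 0, 0, 0.005, 0, 0, 0, 0, 0, 0.005, 0, 0, 0, 0, 0, 0.005, 0, 0, 0, 0, 0, 0.005, 0, 0, 0, 0, 0, 0.005, 0, 0, 0, 0, 0, 0.004, 0, 0, 0, 0, 0, 0.003, 0, 0, 0, 0, 0, 0.002, 0, 0, 0, 0, 0]'

```text
time_s: 8.58
position: [547.6, 0.5, 81.8]
ee_rot: [0.681, 0.732, -0.0, -0.0]
force: [-0.5, -1.2, -1.5]
grip_width: 55.2
```

```bash
python3 - <<'E'
from h import *
p,R=tool();print(inr(p));look("d")
for n,(x,y,w,h) in {"top":(200,175,95,70),"scene":(240,215,100,70)}.items():
    s=np.load(f"d_{n}.npz"); cv2.imwrite(f"pics/dz_{n}.png",cv2.resize(s["pixels"][y:y+h,x:x+w],None,fx=8,fy=8,interpolation=cv2.INTER_CUBIC)[:,:,::-1])
E
```

```text
t 8.58 p [5.476e+02 5.000e-01 8.180e+01] yaw_y 0.0725 z [-3.e-04  1.e-04 -1.e+00] F [-0.5 -1.2 -1.5] w 55.2 q [ 0.    0.53 -0.19  0.85  0.    1.5 ]
[[ 2.82449108e-02 -1.12250713e+02]]
```

View pics/dz_top.png

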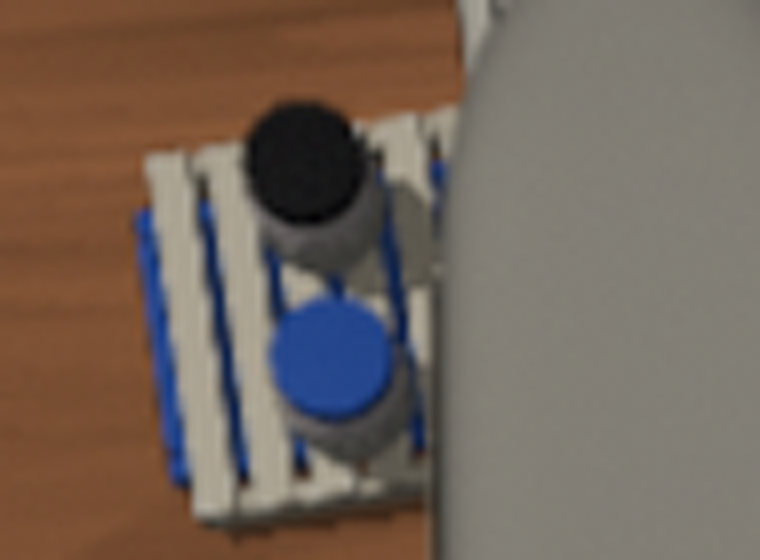

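View pics/dz_scene.png

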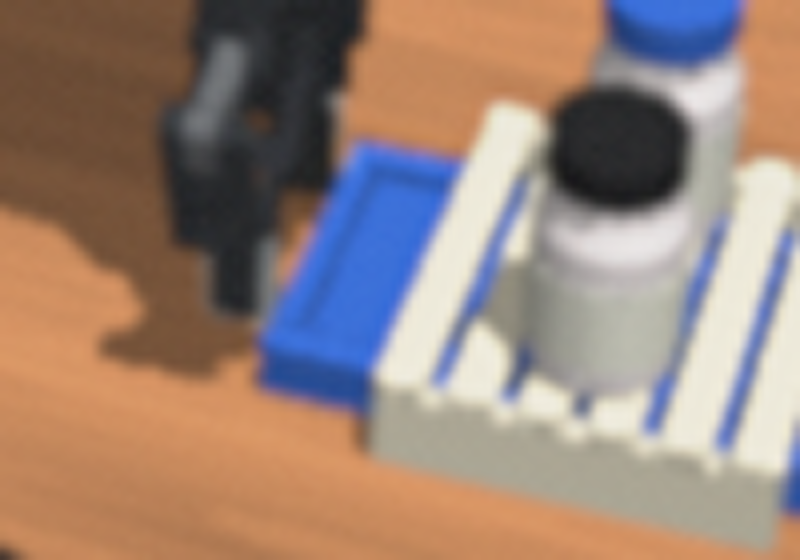

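```bash
python3 - <<'E'
from h import *
f=lambda a:(np.array(a,float)+.5)/8-.5
s=dict(np.load("d_top.npz"))
print("lead top",inr(ray(s,f([(135,215),(177,477)])+[200,175],22)).round(1).tolist())
s=dict(np.load("d_scene.npz"))
print("back scene",inr(ray(s,f([(358,142),(262,340)])+[240,215],22)).round(1).tolist())
print("deck scene",inr(ray(s,f([(493,103),(375,384)])+[240,215],34)).round(1).tolist())
E
```

```text
lead top [[47.8, 68.0], [-49.1, 66.0]]
back scene [[-46.6, -98.9], [50.1, -98.8]]
deck scene [[-65.0, -59.6], [69.2, -57.9]]
```

>>> jog_arm --moves '[0.004, 0, 0, 0, 0, 0, 0.004, 0, 0, 0, 0, 0, 0.003, 0, 0, 0, 0, 0, 0.002, 0, 0, 0, 0, 0, 0.002, 0, 0, 0, 0, 0, 0.001, 0, 0, 0, 0, 0, 0, 0, 0, 0, 0, 0, 0, 0, 0, 0, 0, 0]'

```text
time_s: 9.35
position: [546.7, 16.2, 82.0]
ee_rot: [0.681, 0.732, 0.0, -0.0]
force: [1.0, -2.6, -0.1]
grip_width: 55.3
```

```bash
python3 - <<'E'
from h import *
p,R=tool();print(inr(p))
E
```

```text
t 9.35 p [546.7  16.2  82. ] yaw_y 0.0722 z [ 3.e-04  6.e-04 -1.e+00] F [ 1.  -2.6 -0.1] w 55.3 q [ 0.03  0.53 -0.2   0.85  0.    1.53]
[[  0.27473668 -96.53568035]]
```

Now I back off, rise clear and move the arm away so both cameras can see the result.

>>> jog_arm --moves '[-0.006, 0, 0, 0, 0, 0, -0.02, 0, 0, 0, 0, 0, -0.03, 0, 0, 0, 0, 0, -0.03, 0, -0.02, 0, 0, 0, -0.03, 0, -0.03, 0, 0, 0, -0.03, 0, -0.03, 0, 0, 0, -0.03, 0, -0.03, 0, 0, 0, -0.03, 0, -0.03, 0, 0, 0, -0.03, 0, -0.03, 0, 0, 0, -0.03, 0, 0, 0, 0, 0]'

```text
time_s: 10.18
position: [567.9, -249.0, 256.9]
ee_rot: [0.681, 0.732, 0.003, 0.005]
force: [0.9, -0.1, 1.1]
grip_width: 55.4
```

>>> jog_arm --moves '[-0.02, -0.03, 0, 0, 0, 0, -0.02, -0.03, 0, 0, 0, 0, -0.02, -0.03, 0, 0, 0, 0, 0, 0, 0, 0, 0, 0, 0, 0, 0, 0, 0, 0]'

```text
time_s: 10.6
position: [478.6, -314.2, 249.3]
ee_rot: [0.683, 0.731, 0.001, -0.0]
force: [0.1, 0.7, 0.6]
grip_width: 55.2
```

```bash
python3 - <<'E'
from h import *
p,R=tool();look("e")
for n,(x,y,w,h) in {"top":(200,175,95,70),"scene":(270,215,95,73)}.items():
    s=np.load(f"e_{n}.npz"); cv2.imwrite(f"pics/ez_{n}.png",cv2.resize(s["pixels"][y:y+h,x:x+w],None,fx=8,fy=8,interpolation=cv2.INTER_CUBIC)[:,:,::-1])
s=np.load("e_top.npz");cv2.imwrite("pics/e_full.png",s["pixels"][:,:,::-1])
E
```

```text
t 10.6 p [ 478.6 -314.2  249.3] yaw_y 0.0683 z [ 4.0e-04  1.3e-03 -1.0e+00] F [0.1 0.7 0.6] w 55.2 q [-0.58  0.41  0.1   1.26  0.    0.92]
```

View pics/ez_top.png

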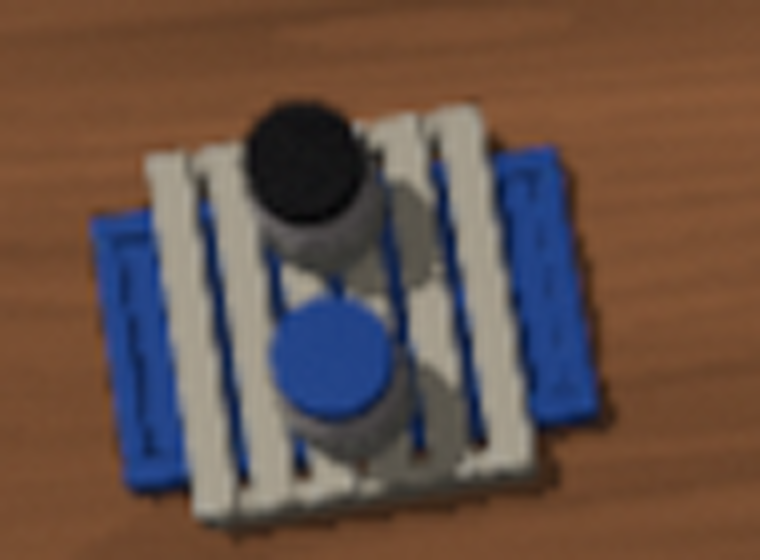

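View pics/ez_scene.png

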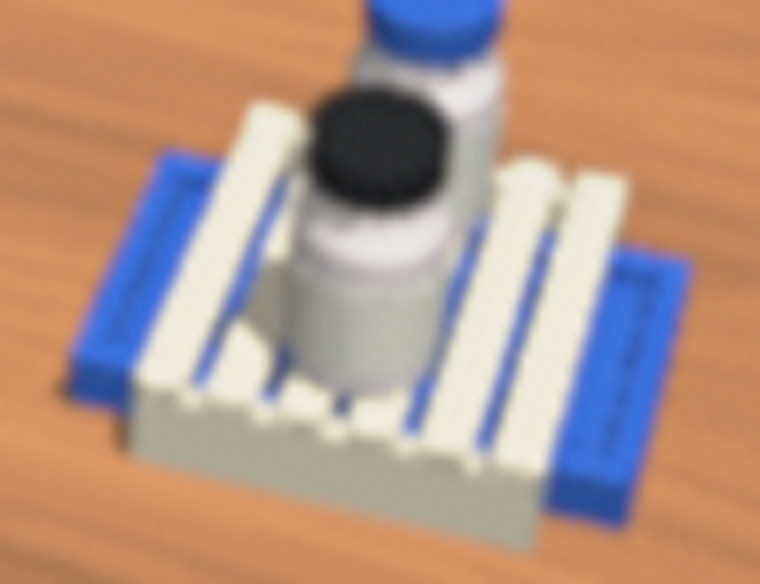

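View pics/e_full.png

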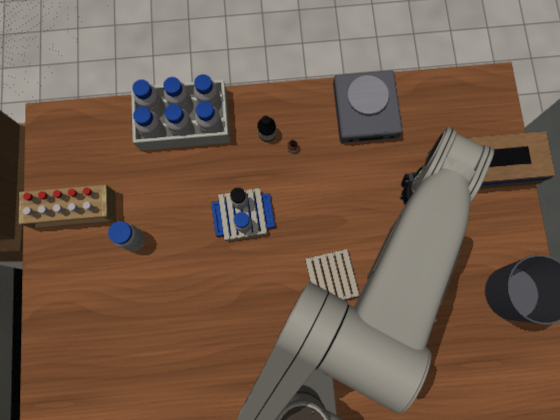

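```bash
python3 - <<'E'
from h import *
f=lambda a:(np.array(a,float)+.5)/8-.5
s=dict(np.load("e_top.npz"))
for lab,s,o,T,D in [("top",dict(np.load("e_top.npz")),[200,175],[(92,217),(126,480),(555,148),(598,408)],[(147,155),(477,105),(532,462),(197,515)]),
  ("scene",dict(np.load("e_scene.npz")),[270,215],[(160,150),(70,355),(693,262),(627,492)],[(250,103),(133,383),(630,178),(540,478)])]:
    P=inr(ray(s,f(T)+o,22));Q=inr(ray(s,f(D)+o,34))
    print(lab,P.round(1).tolist(),"tray c",P.mean(0).round(1),"deck c",Q.mean(0).round(1),"diff",(P.mean(0)-Q.mean(0)).round(1))
for n in ("top","scene"):
    a=np.load(n+"0.npz")["pixels"].astype(int);b=np.load(f"e_{n}.npz")["pixels"].astype(int)
    d=abs(a-b).max(2)
    for lab,P in dict(jn=[504,110,80],jf=[571,114,80],vial=[715,-49,30],bottle=[757,20,60],green=[587,-414,50],white=[493,422,70]).items():
        u,v=proj(dict(np.load(n+"0.npz")),[P])[0].astype(int); print(n,lab,d[v-15:v+15,u-12:u+12].max(),end="; ")
    print()
E
```

```text
top [[49.5, 83.3], [-47.2, 83.9], [47.9, -84.5], [-48.6, -85.0]] tray c [ 0.4 -0.6] deck c [-0.3  0.2] diff [ 0.7 -0.8]
scene [[-47.0, -84.9], [51.7, -83.2], [-47.5, 85.6], [55.1, 83.8]] tray c [3.1 0.3] deck c [1.8 0.8] diff [ 1.3 -0.4]
top jn 84; top jf 64; top vial 10; top bottle 10; top green 140; top white 11; 
scene jn 8; scene jf 94; scene vial 8; scene bottle 8; scene green 7; scene white 8;
```

Both views put the tray centre within about 1.5 mm of the deck centre on each axis. The jars and bystanders haven't moved, so I hand in.

```bash
python3 - <<'E'
from workcell import env
print(env.close_job())
E
```

```text
the job is handed in; nothing more can be done
None
```

I pushed the tray with two partly open fingertips on its end. It turned about 0.075 rad onto the riser's axis as it moved, then slid straight through the open end until it was centred. The job was handed in at about 10.7 s of the 72 s allowed, with the arm backed off and clear. No verdict is reported.

- **Tray position:** Against the deck centre, the top view puts the tray at +0.7 mm in x and −0.8 mm in y. The scene view puts it at +1.3 mm and −0.4 mm. It looks parallel to the passage and flat, with equal overhang at both ends.
- **Forces:** The wrist force readings between moves stayed at or below about 6 N.
- **Jars and bystanders:** In the scene view, pixels around jar_near, the vial, black_bottle, white_jar and green_jar match the start picture to within noise. The differences around jar_far, and around both jars in the top view, I put down to the blue tray now showing through the slats, since both jars look upright and in place. The arm hid green_jar in the last top view. I did not measure the spoon at the end, but the fingers never went near it.
- **Disagreement between views:** Partway through, my first corner picks put the tray 6 mm apart sideways in the two views. Re-picking the corners on larger crops brought the leading edge within 0.5 mm before the tray went in.

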